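# Seat the compressor's filter disc and close its keeper

## Task

Put the bronze filter disc in its seat: with the fingertips gently push it along the top of the grey filter housing, without picking it up, until it drops over the edge into the round recess and lies flat. Then push the small steel keeper round by its upright post until it lies fully home across the disc. Leave the spray can, the screwdriver and the tin where they are.

Things in the scene. Friction and masses are not known exactly. Their poses are not given: they have to be found in the camera images.
- housing: Grey-painted slab fixed to the bench, 120 mm (its x) by 190 mm (its y) by 30 mm high; origin at the centre of its underside, z up. Its top face, 30 mm above the bench, is flat: the half towards its -y is a bare landing, and in the half towards +y is the round recess. A 20 mm pipe stub sticks out 30 mm from the middle of its +y end, below the top face.
- seat (a point): Centre of the flat floor of the round recess in the housing, at (0, 45, 20) mm in the housing's frame. The recess is 60 mm across and 10 mm deep, with a plain square edge level with the top face all round.
- filter_center (a point): Centre (half-way up) of the loose sintered bronze filter disc, 56 mm across, 10 mm thick, about 0.13 kg, z is its own axis. It starts lying flat on the landing, its centre 5 mm above the top face. Seated, it lies on the recess floor, its top flush with the top face (to about 1 mm) and its centre 25 mm above the bench.
- keeper_pivot (a point): Point on the keeper's vertical pivot axis at the height of the housing's top face, at (48, 45, 30) mm in the housing's frame. The screw and hub here are 16 mm across and stand 13 mm above the top face.
- keeper_post (a point): Centre of the top of the keeper's upright round steel post, 12 mm across. The post stands 50 mm from the pivot axis on a flat arm 12 mm wide; the arm lies 3 to 7 mm above the housing's top face and ends 6 mm beyond the post's centre; the post's top is 33 mm above the top face.
- keeper (a joint): Angle of the keeper in rad. 0 is fully home against its stop: the arm points to the housing's -x, across the disc. It grows clockwise seen from above as the keeper opens; at 1.57 the arm points to the housing's +y, clear of the recess. Stop at 1.9. It starts between 1.1 and 1.75. It swings with light friction (under 1 N at the post) and stays where left.
- spray: Bystander: loose standing spray can, 52 mm across, 150 mm tall; origin at the centre of its underside.
- driver: Bystander: loose screwdriver lying on the bench, 170 mm long along its x, up to about 35 mm high.
- tin: Bystander: loose open steel tin, 60 mm across, 45 mm tall; origin at the centre of its underside.
Not all that is in view belongs to the job. Of the things shaped like the part that bears filter_center, the brass one is meant.

How it is judged:
On the way, in this order (a step that is already met when the one before it is completed fails the run):
1. the disc lies flat in the recess while the keeper is still open (horizontal distance between filter_center and seat below 0.004 m and z of filter_center in the frame of housing below 0.0268 m and angle between filter_center's own z axis and vertical below 0.05 rad and value of joint keeper above 0.8 rad), for 0.2 s.
2. the keeper is fully home across the seated disc (horizontal distance between filter_center and seat below 0.004 m and z of filter_center in the frame of housing below 0.0268 m and angle between filter_center's own z axis and vertical below 0.05 rad and value of joint keeper below 0.12 rad), for 0.2 s.
At the end, for the whole second after the job is handed in: The disc rests in the recess: centre within 4 mm of the seat's centre sideways, less than 1.8 mm above its fully seated height, tilted less than 0.05 rad, at rest; the keeper is within 0.12 rad of its stop; spray can, screwdriver and tin are within 30 mm of where they began (all of step 2 and linear speed of filter below 0.02 m/s and distance of each of spray, driver, tin from where it was at the start of the episode below 0.03 m); the robot touches nothing.
It fails at once if the disc is lifted (its centre more than 10 mm above where it lay on the housing's top) (z of filter_center in the frame of housing above 0.045 m).
It fails at once if the disc is pushed roughly (over 30 N from the fingers) (contact force between the fingers and filter above 30 N).
It fails at once if the spray can, the screwdriver or the tin is disturbed (moved more than 30 mm) (not (distance of each of spray, driver, tin from where it was at the start of the episode below 0.03 m)).
It also fails if it takes over 51 s, if anything falls off the work surface, if the arm or the gripper's body presses on something with over 40 N, if the wrist force passes 120 N, or if a joint passes its speed limit or range.

## Robot

A 7-joint arm with a two-finger parallel gripper is mounted at the origin on the work surface. World frame = base frame: x ahead of the robot, y to its left, z up, the work surface at z = 0. Lengths are in m, angles in rad, forces in N, time in s.
With the tool pointing down it reaches from about 0.425 to 0.875 m from the base axis. Payload 8.4 kg.
Tool frame: the origin (TCP) lies midway between the tips of the shut fingers; the grasp point (between the pads) lies 19 mm behind it; z points along the fingers, y is the line along which they close (so a half turn about z gives the same grasp; the last joint's range is limited). The gripper opens to 87 mm and grips with 3 to 60 N. Pads are 19 mm wide; open, the fingers measure 117 mm over their backs; the gripper's body (75 mm by 190 mm) begins 51 mm behind the grasp point.
Start: joints at [-1.22, 0.333, 0.04, 1.465, -0.013, 1.343, -0.059], TCP at [0.283, 0.585, 0.223] pointing down, gripper open.
Joint ranges: [-2.58, 2.58], [-0.38, 2.09], [-1.3, 1.39], [0.25, 2.4], [-1.5, 4.64], [0.08, 2.09], [-2.65, 2.65]. Speed limits (rad/s): [2.22, 2.22, 2.79, 2.79, 3.14, 3.14, 3.14].

## Interface

Orientations are given as [roll, pitch, yaw] about the fixed x, y, z axes, in that order (R = Rz(yaw) Ry(pitch) Rx(roll)).
In Python, from plant import monitor, snapshot, camera_params, arm gives the robot as it stands.
- The arm moves only by the tool play_rows, never from a script. Its argument "motion" is a list of rows, each an object of numbers: "x", "y", "z": the shift along the tool's x, y, z scaled (see below); "rx", "ry", "rz": the turn, a rotation vector about the tool's x, y, z scaled (see below). In form: [{"x": .., "y": .., "z": .., "rx": .., "ry": .., "rz": ..}, ...]. A call has 1 to 8 rows; each row shifts and turns the commanded pose from where the row before left it, along the tool's axes as they then stand; what a row does not reach is not made up. The controller multiplies each number of a shift by 20 cm and each number of a turn by 0.12 rad. A row lasts 1/8 s, in which the tool goes at most 62.5 mm and 10.7 degrees, less where a joint would pass 70% of its speed; a pose out of reach is approached as far as the arm can. A call with a number of a shift or a turn outside -1 to 1 is refused whole. A call with a gripper value outside its range is refused whole. "jaw" is the opening, from 0 (shut) to 1 (fully open), set as the call begins (left out, the last holds). The fingers move at their own pace and stop on an object; "grip_force" is the grip in N (left out, the last holds). Time passes only in rows, so rows that do not move let the fingers close. It gives the time, the measured TCP pose, the force, the opening and the grip force at its end, in the units of the state.
- monitor.sense(): the state, without advancing time (a new reading comes with each control period).
- snapshot(name): name is "side" or "top" or "wrist"; returns the picture (480x640x3 uint8, blue, green, red); there is no depth.
- camera_params(name): a dict with "fx", "fy", "cx", "cy" (pixels), "k1" (the pictures are not rectified: a ray, as slopes to the right and down, at radius r is drawn at 1 + k1 r^2 times it, then the intrinsics apply), "extrinsics" (4x4, takes a point from world to camera coordinates). Camera axes: x right, y down, z forward; pixel columns grow to the right and rows downward; lengths in m; the calibration is good to about 2 mm. A picture is of the moment at which its call begins: read the wrist's pose just before it. camera_params takes no time and is no camera call; for the wrist camera it gives the pose at the moment of the call.
- arm.job_done(): hands the job in; it is judged then, once.
The state is a dict: "time_s": time; "q": joint angles; "joint_vel": joint speeds; "joint_efforts": joint torques, N m; "tool_pos": TCP position; "eef_rot": TCP orientation; "wrist_force": force on the tool from outside, world axes, zero at the start; "ft_torque": the same for the moment, N m; "width": finger opening in m; "grasp_force": force on a finger pad.
Only numpy, scipy, OpenCV 4.12 (cv2) and the standard library are available. Lean on these libraries where they do the work, as an engineer would, in place of code of your own. Each camera call takes 0.05 s, during which the arm holds its last target. There are 200 camera calls.

## Working session

There is one attempt and no reset: what is moved stays moved. The work goes in short steps, Python scripts to look and compute and a tool call to move; the robot and the scene stay as the last step left them, time stands still between calls to the robot, and variables do not carry over. Pictures are saved under pics/ and viewed, at most 10 in all, crops included, and the job is handed in when it is done.

Besides the shell and the picture viewer there is one more tool, called after ">>>" as a command line: name --argument value ..., lists and objects as JSON in quotes. play_rows: Moves the arm, as the interface text tells. Shifts and turns lie within -1 to 1; 1 stands for 20 cm of shift or 0.12 rad of turn. Its arguments: {"type":"object","properties":{"motion":{"type":"array"},"jaw":{"type":"number"},"grip_force":{"type":"number"}},"required":["motion"]}

```bash
mkdir -p pics; cat > h.py <<'E'
import numpy as np, cv2
from plant import monitor, snapshot, camera_params, arm
def ray(c,u,v):
    p=camera_params(c) if isinstance(c,str) else c
    d=np.array([(u-p['cx'])/p['fx'],(v-p['cy'])/p['fy']]); s=d.copy()
    for _ in range(20): s=d/(1+p['k1']*(s@s))
    T=np.array(p['extrinsics']); R=T[:3,:3]
    return -R.T@T[:3,3], R.T@np.array([s[0],s[1],1])
def onz(c,u,v,z):
    o,d=ray(c,u,v); return o+d*(z-o[2])/d[2]
def pix(c,P):
    p=camera_params(c) if isinstance(c,str) else c
    T=np.array(p['extrinsics']); q=T[:3,:3]@np.array(P)+T[:3,3]; s=q[:2]/q[2]; s=s*(1+p['k1']*(s@s))
    return np.array([p['fx']*s[0]+p['cx'],p['fy']*s[1]+p['cy']])
E
python3 - <<'E'
from h import *
s=monitor.sense(); print({k:np.round(v,3) for k,v in s.items()})
a=snapshot('top');b=snapshot('side')
cv2.imwrite('pics/top.png',a);cv2.imwrite('pics/side.png',b)
for c in('top','side'): 
  o,d=ray(c,320,240); print(c,o,d,camera_params(c)['fx'])
E
```

```text
{'time_s': np.float64(0.0), 'q': array([-1.22 ,  0.334,  0.04 ,  1.466, -0.013,  1.343, -0.059]), 'joint_vel': array([-0.001,  0.001, -0.   ,  0.001,  0.001,  0.   , -0.001]), 'joint_efforts': array([-1.0000e-03, -6.5637e+01,  1.3350e+00, -4.0380e+01, -6.0000e-02,
        4.5000e-02,  0.0000e+00]), 'tool_pos': array([0.282, 0.585, 0.222]), 'eef_rot': array([-3.14 ,  0.   ,  2.692]), 'wrist_force': array([-0.382,  0.367, -0.007]), 'ft_torque': array([-0.003, -0.032,  0.094]), 'grasp_force': np.float64(0.0), 'width': np.float64(0.087)}
top [ 0.44854755 -0.03991638  1.22356775] [ 0.09130553  0.00978172 -0.9958048 ] 581.2145069587793
side [0.30402015 0.43700142 0.622944  ] [ 0.35364396 -0.6213355  -0.699204  ] 479.4302414372908
```

View pics/top.png

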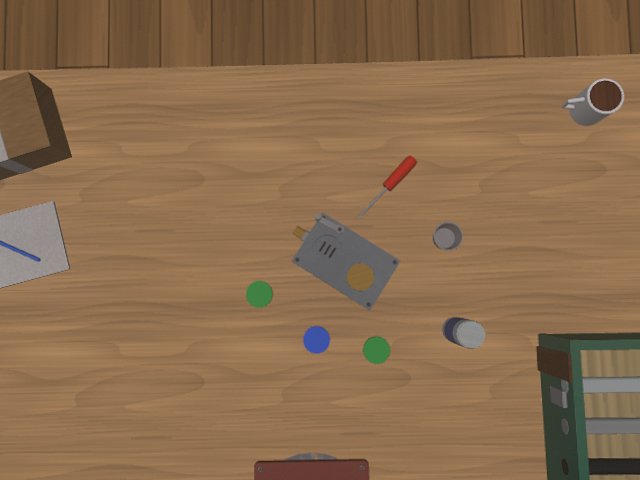

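View pics/side.png

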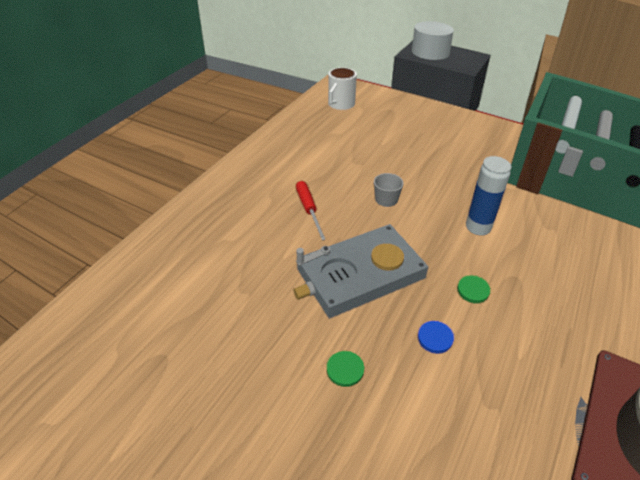

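```bash
python3 - <<'E'
from h import *
a=cv2.imread('pics/top.png');b=cv2.imread('pics/side.png')
A=cv2.resize(a[200:320,280:410],None,fx=6,fy=5.0*1.0 if 0 else 6,interpolation=cv2.INTER_CUBIC)[:600*6//6]
A=cv2.resize(a[205:315,285:405],(600,550),interpolation=cv2.INTER_CUBIC)
cv2.imwrite('pics/c1.png',A)
cv2.imwrite('pics/c2.png',cv2.resize(b[215:325,280:440],(800,550),interpolation=cv2.INTER_CUBIC))
for c,im in(('top',a),('side',b)):
  hsv=cv2.cvtColor(im,cv2.COLOR_BGR2HSV)
  print(c,hsv[277,360] if c=='top' else hsv[256,388], hsv[265,340] if c=='top' else hsv[280,365])
E
```

```text
top [ 19 142 131] [120   5  99]
side [ 19 148 169] [ 94  17 119]
```

View pics/c1.png

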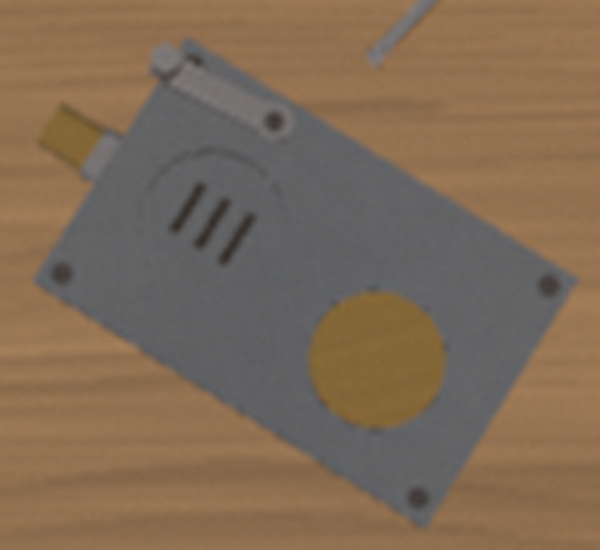

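View pics/c2.png

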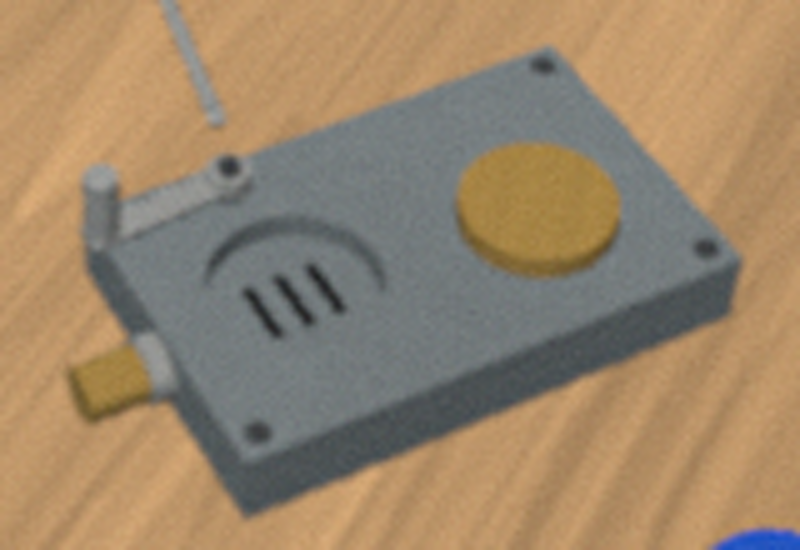

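```bash
cat >> h.py <<'E'
def fit2(L,W):
    L=np.array(L)[:,:2];W=np.array(W)[:,:2];l=L.mean(0);w=W.mean(0)
    U,S,V=np.linalg.svd((L-l).T@(W-w)); D=np.diag([1,np.linalg.det(V.T@U.T)]); R=V.T@D@U.T
    t=w-R@l; return R,t,np.linalg.norm((L@R.T+t)-W,axis=1)
E
python3 - <<'E'
from h import *
f=lambda x,y:(285+(x+.5)/5-.5,205+(y+.5)/5-.5)
g=lambda x,y:(280+(x+.5)/5-.5,215+(y+.5)/5-.5)
Lc=[(60,95),(-60,95),(-60,-95),(60,-95)]
L=np.array(Lc)/1000
for c,m,C in(('top',f,[(186,40),(36,280),(427,527),(578,281)]),('side',g,[(90,208),(243,460),(741,262),(550,46)])):
    W=[onz(c,*m(*q),.03) for q in C]
    R,t,r=fit2(L,W); print(c,t,np.degrees(np.arctan2(R[1,0],R[0,0])),r)
    # disc
    im=cv2.imread(f'pics/{c}.png'); hsv=cv2.cvtColor(im,cv2.COLOR_BGR2HSV)
    mk=cv2.inRange(hsv,(15,120,60),(25,255,255))
    n,lab,st,ce=cv2.connectedComponentsWithStats(mk)
    p0=(360,277) if c=='top' else (388,254)
    k=lab[p0[1],p0[0]]; print('area',st[k],ce[k])
    P=onz(c,*ce[k],.04 if c=='top' else .037); print('disc',P, 'local',R.T@(P[:2]-t))
    q=m(*((274,121) if c=='top' else (229,166))); P=onz(c,*q,.043); print('pivot',P,R.T@(P[:2]-t))
    q=m(*((165,57) if c=='top' else (101,176))); P=onz(c,*q,.063); print('post',P,R.T@(P[:2]-t))
    q=f(375,60) if c=='top' else g(218,120); print('driver tip',R.T@(onz(c,*q,.004)[:2]-t),onz(c,*q,.004))
for n,q in(('tin',(447,237)),('spray',(465,333)),('drvend',(412,160))): print(n,onz('top',*q,.03 if n!='spray' else .1))
p=camera_params('wrist'); print(p)
E
```

```text
top [ 0.51401198 -0.08023656] -33.21274950284737 [0.0014495  0.00168438 0.00105238 0.00111837]
area [347 264  27  26 547] [359.8226691  276.62157221]
disc [ 0.48068118 -0.10754338  0.04      ] local [-0.01292867 -0.04110297]
pivot [ 0.57889249 -0.06841624  0.043     ] [0.04780722 0.04542763]
post [ 0.60357892 -0.02469653  0.063     ] [0.04451349 0.09552738]
driver tip [0.09652382 0.02447787] [ 0.60817565 -0.11262819  0.004     ]
side [ 0.51630084 -0.07969013] -34.054028470799814 [0.00253052 0.0005576  0.00117684 0.00190603]
area [372 244  32  26 655] [387.13129771 256.41679389]
disc [ 0.48202845 -0.10579     0.037     ] local [-0.01377975 -0.04081566]
pivot [ 0.57995272 -0.06644909  0.043     ] [0.04532157 0.04661375]
post [ 0.6045149  -0.02420924  0.063     ] [0.04201834 0.09536408]
driver tip [0.1028698  0.02186088] [ 0.61377102 -0.11918263  0.004     ]
tin [ 0.55847111 -0.28904111  0.03      ]
spray [ 0.36827544 -0.30045065  0.1       ]
drvend [ 0.72106608 -0.22324383  0.03      ]
{'fx': 393.4348664911051, 'fy': 393.4348664911051, 'cx': 316.39869347861827, 'cy': 241.43664422444198, 'k1': 0.00952157203750243, 'extrinsics': array([[ 0.43483047,  0.90051043, -0.00185007, -0.64926383],
       [ 0.87022115, -0.4196745 ,  0.25804741, -0.031384  ],
       [ 0.23159796, -0.11381685, -0.96613048,  0.39092732],
       [ 0.        ,  0.        ,  0.        ,  1.        ]])}
```

```bash
cat >> h.py <<'E'
def Ry(yaw): return np.array([[np.cos(yaw),np.sin(yaw)],[np.sin(yaw),-np.cos(yaw)]]) # tool xy -> world xy (tool down)
def plan(path,n):
    """path(s)->x,y,z,yaw for s in 0..1; prints rows"""
    p=np.array(path(0.)); out=[]
    for i in range(1,n+1):
        q=np.array(path(i/n)); d=Ry(p[3]).T@(q[:2]-p[:2])
        r=[round(float(v),3) for v in (d[0]/.2,d[1]/.2,-(q[2]-p[2])/.2,-(q[3]-p[3])/.12)]
        # integrate the rounded rows
        w=Ry(p[3])@(np.array(r[:2])*.2); p=p+np.array([w[0],w[1],-r[2]*.2,-r[3]*.12]); out.append(r)
    for i,r in enumerate(out): print(i,r)
    print('end',p.round(4))
def cur():
    s=monitor.sense(); return np.array([*s['tool_pos'],s['eef_rot'][2]]),s
E
python3 - <<'E'
from h import *
c,s=cur()
th=np.radians(-33.4);R=np.array([[np.cos(th),-np.sin(th)],[np.sin(th),np.cos(th)]]);t=np.array([.5145,-.080])
g=t+R@np.array([-.022,-.100]); yaw=th+np.pi/2-.15
print(g,yaw)
r0,a0=np.hypot(*c[:2]),np.arctan2(c[1],c[0]); r1,a1=np.hypot(*g),np.arctan2(g[1],g[0])
def path(u):
    r=r0+(r1-r0)*u;a=a0+(a1-a0)*u
    return [r*np.cos(a),r*np.sin(a),c[2]+(.2-c[2])*u,c[3]+(yaw-c[3])*u]
plan(path,16)
E
```

```text
[ 0.44108527 -0.15137421] 0.8378563566287905
0 [-0.289, -0.07, 0.007, 0.966]
1 [-0.286, -0.063, 0.007, 0.965]
2 [-0.282, -0.056, 0.006, 0.966]
3 [-0.278, -0.049, 0.007, 0.965]
4 [-0.273, -0.042, 0.007, 0.966]
5 [-0.27, -0.036, 0.007, 0.965]
6 [-0.266, -0.029, 0.007, 0.966]
7 [-0.261, -0.024, 0.006, 0.966]
8 [-0.256, -0.018, 0.007, 0.965]
9 [-0.251, -0.012, 0.007, 0.966]
10 [-0.247, -0.007, 0.007, 0.965]
11 [-0.241, -0.001, 0.006, 0.966]
12 [-0.237, 0.002, 0.007, 0.965]
13 [-0.232, 0.008, 0.007, 0.966]
14 [-0.226, 0.011, 0.007, 0.966]
15 [-0.221, 0.016, 0.007, 0.965]
end [ 0.441  -0.1514  0.1999  0.8379]
```

>>> play_rows --motion '[{"x": -0.29,"y": -0.07,"z": 0.007,"rz": 0.966},{"x": -0.285,"y": -0.063,"z": 0.007,"rz": 0.966},{"x": -0.28,"y": -0.056,"z": 0.007,"rz": 0.966},{"x": -0.28,"y": -0.05,"z": 0.007,"rz": 0.966},{"x": -0.275,"y": -0.04,"z": 0.007,"rz": 0.966},{"x": -0.27,"y": -0.035,"z": 0.007,"rz": 0.966},{"x": -0.265,"y": -0.03,"z": 0.007,"rz": 0.966},{"x": -0.26,"y": -0.025,"z": 0.007,"rz": 0.966}]' --jaw 0.345

```text
schema error: expected keys x, y, z, rx, ry, rz
```

>>> play_rows --motion '[{"x": -0.255,"y": -0.018,"z": 0.007,"rz": 0.966},{"x": -0.25,"y": -0.012,"z": 0.007,"rz": 0.966},{"x": -0.247,"y": -0.007,"z": 0.007,"rz": 0.966},{"x": -0.24,"y": 0,"z": 0.007,"rz": 0.966},{"x": -0.237,"y": 0.002,"z": 0.007,"rz": 0.966},{"x": -0.23,"y": 0.008,"z": 0.007,"rz": 0.966},{"x": -0.225,"y": 0.01,"z": 0.007,"rz": 0.966},{"x": -0.22,"y": 0.016,"z": 0.007,"rz": 0.966}]'

```text
schema error: expected keys x, y, z, rx, ry, rz
```

>>> play_rows --motion '[{"x": 0},{"x": 0}]'

```text
schema error: expected keys x, y, z, rx, ry, rz
```

```bash
python3 - <<'E'
from h import *
import pickle
p=camera_params('wrist'); c,s=cur(); a=snapshot('wrist'); pickle.dump(p,open('w1.pkl','wb'))
cv2.imwrite('pics/w1.png',a); print(c,s['time_s'],s['q'],s['width'])
E
```

```text
[0.282466   0.5849482  0.22172289 2.69176274] 0.1 [-1.22021044  0.3338834   0.03990919  1.4661786  -0.01338808  1.34329502
 -0.05849735] 0.08733686091299005
```

View pics/w1.png

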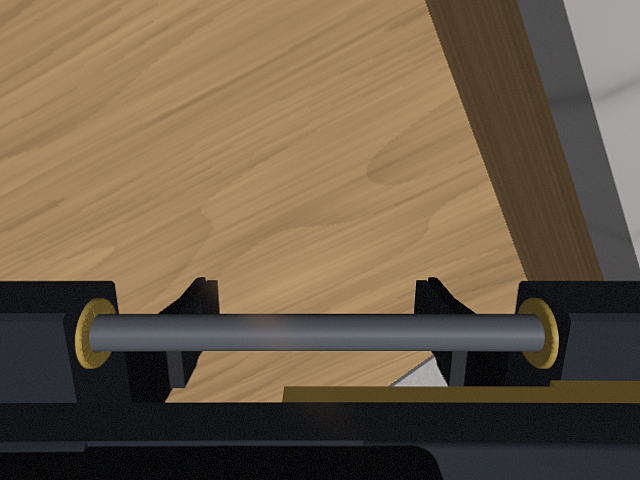

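The first picture shows only the bench because the rows were refused: all six keys are needed. I'm sending them again with the full set.

>>> play_rows --motion '[{"x": -0.29,"y": -0.07,"z": 0.007,"rx": 0,"ry": 0,"rz": 0.966},{"x": -0.285,"y": -0.063,"z": 0.007,"rx": 0,"ry": 0,"rz": 0.966},{"x": -0.28,"y": -0.056,"z": 0.007,"rx": 0,"ry": 0,"rz": 0.966},{"x": -0.28,"y": -0.05,"z": 0.007,"rx": 0,"ry": 0,"rz": 0.966},{"x": -0.275,"y": -0.04,"z": 0.007,"rx": 0,"ry": 0,"rz": 0.966},{"x": -0.27,"y": -0.035,"z": 0.007,"rx": 0,"ry": 0,"rz": 0.966},{"x": -0.265,"y": -0.03,"z": 0.007,"rx": 0,"ry": 0,"rz": 0.966},{"x": -0.26,"y": -0.025,"z": 0.007,"rx": 0,"ry": 0,"rz": 0.966}]' --jaw 0.345

```text
time_s: 1.15
tool_pos: [0.5155, 0.2132, 0.2111]
eef_rot: [-3.141, 0.0, 1.76]
wrist_force: [1.3, 0.3, -0.3]
width: 0.0306
grasp_force: 0.0
```

>>> play_rows --motion '[{"x": -0.255,"y": -0.018,"z": 0.007,"rx": 0,"ry": 0,"rz": 0.966},{"x": -0.25,"y": -0.012,"z": 0.007,"rx": 0,"ry": 0,"rz": 0.966},{"x": -0.247,"y": -0.007,"z": 0.007,"rx": 0,"ry": 0,"rz": 0.966},{"x": -0.24,"y": 0,"z": 0.007,"rx": 0,"ry": 0,"rz": 0.966},{"x": -0.237,"y": 0.002,"z": 0.007,"rx": 0,"ry": 0,"rz": 0.966},{"x": -0.23,"y": 0.008,"z": 0.007,"rx": 0,"ry": 0,"rz": 0.966},{"x": -0.225,"y": 0.01,"z": 0.007,"rx": 0,"ry": 0,"rz": 0.966},{"x": -0.22,"y": 0.016,"z": 0.007,"rx": 0,"ry": 0,"rz": 0.966}]'

```text
time_s: 2.15
tool_pos: [0.4405, -0.1509, 0.2]
eef_rot: [3.142, 0.0, 0.833]
wrist_force: [-0.3, -0.0, -0.1]
width: 0.0301
grasp_force: 0.0
```

>>> play_rows --motion '[{"x": 0,"y": 0,"z": 0,"rx": 0,"ry": 0,"rz": 0},{"x": 0,"y": 0,"z": 0,"rx": 0,"ry": 0,"rz": 0}]'

```text
time_s: 2.4
tool_pos: [0.4415, -0.149, 0.2002]
eef_rot: [-3.141, -0.001, 0.838]
wrist_force: [0.4, 0.1, 0.1]
width: 0.0298
grasp_force: 0.0
```

```bash
python3 - <<'E'
from h import *
import pickle
p=camera_params('wrist'); c,s=cur(); a=snapshot('wrist'); pickle.dump(p,open('w1.pkl','wb'))
cv2.imwrite('pics/w2.png',a); print(c,s['time_s'],s['q'],s['width'])
E
```

```text
[ 0.4415073  -0.14895294  0.20019304  0.83808814] 2.4 [-0.48926807 -0.07691432  0.69774463  1.95300422  0.05153929  1.24784448
 -0.54205242] 0.02976448712220858
```

View pics/w2.png

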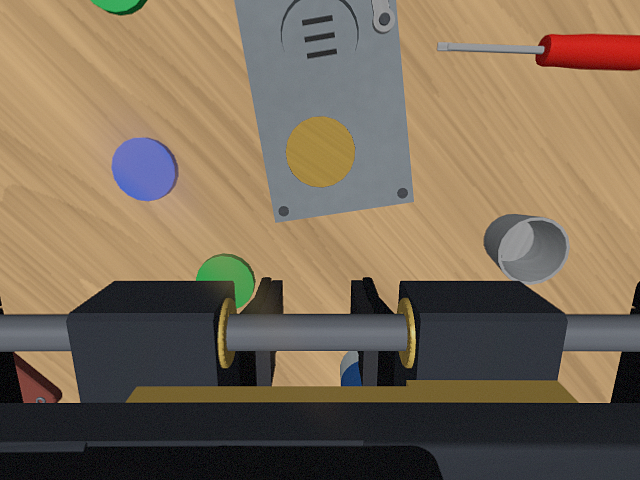

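```bash
python3 - <<'E'
from h import *
import pickle
p=pickle.load(open('w1.pkl','rb')); im=cv2.imread('pics/w2.png'); hsv=cv2.cvtColor(im,cv2.COLOR_BGR2HSV)
mk=cv2.inRange(hsv,(15,110,60),(28,255,255)); mk[:100]=0;mk[200:]=0;mk[:,:270]=0;mk[:,370:]=0
cs=max(cv2.findContours(mk,0,cv2.CHAIN_APPROX_NONE)[0],key=cv2.contourArea)
P=np.array([onz(p,*q[0],.04)[:2] for q in cs]); A=np.c_[2*P,np.ones(len(P))]; x=np.linalg.lstsq(A,(P**2).sum(1),rcond=None)[0]
D=x[:2]; print('disc',D,'rad',np.sqrt(x[2]+D@D))
S=[]
for q in((281,33),(358,33),(320,71),): S.append(onz(p,*q,.03)[:2])
print('recess mids',(S[0]+S[1])/2, np.linalg.norm(S[0]-S[1]), S[2])
for n,q,z in(('slot',(320,37),.02),('pivot',(384,19),.043),('c--',(276,222),.03),('c+-',(413,202),.03)):
    print(n,onz(p,*q,z)[:2])
th=np.radians(-33.4);R=np.array([[np.cos(th),-np.sin(th)],[np.sin(th),np.cos(th)]]);t=np.array([.5145,-.080])
for l in((0,.045),(.048,.045),(-.06,-.095),(.06,-.095)): print('pred',l,t+R@np.array(l))
E
```

```text
disc [ 0.48235631 -0.10752273] rad 0.027159723288011823
recess mids [ 0.54117128 -0.04140224] 0.05895441656696153 [ 0.52352851 -0.06168193]
slot [ 0.54114454 -0.0421305 ]
pivot [ 0.58021391 -0.06818423]
c-- [ 0.41454991 -0.1263201 ]
c+- [ 0.51342612 -0.19184125]
pred (0, 0.045) [ 0.53927163 -0.04243185]
pred (0.048, 0.045) [ 0.57934433 -0.06885492]
pred (-0.06, -0.095) [ 0.41211346 -0.1262817 ]
pred (0.06, -0.095) [ 0.5122952  -0.19233939]
```

>>> play_rows --motion '[{"x": -0.009,"y": 0.013,"z": 0.25,"rx": 0,"ry": 0,"rz": -0.04},{"x": 0,"y": 0,"z": 0.25,"rx": 0,"ry": 0,"rz": 0},{"x": 0,"y": 0,"z": 0.2,"rx": 0,"ry": 0,"rz": 0},{"x": 0,"y": 0,"z": 0.1,"rx": 0,"ry": 0,"rz": 0},{"x": 0,"y": 0,"z": 0,"rx": 0,"ry": 0,"rz": 0},{"x": 0,"y": 0,"z": 0,"rx": 0,"ry": 0,"rz": 0}]'

```text
time_s: 3.2
tool_pos: [0.4429, -0.1523, 0.0409]
eef_rot: [3.141, -0.0, 0.843]
wrist_force: [0.1, 0.5, 0.2]
width: 0.0301
grasp_force: 0.0
```

>>> play_rows --motion '[{"x": 0,"y": -0.003,"z": 0.035,"rx": 0,"ry": 0,"rz": 0},{"x": 0.04,"y": 0,"z": 0,"rx": 0,"ry": 0,"rz": 0},{"x": 0.04,"y": 0,"z": 0,"rx": 0,"ry": 0,"rz": 0},{"x": 0.025,"y": 0,"z": 0,"rx": 0,"ry": 0,"rz": 0},{"x": 0.025,"y": 0,"z": 0,"rx": 0,"ry": 0,"rz": 0},{"x": 0.025,"y": 0,"z": 0,"rx": 0,"ry": 0,"rz": 0},{"x": 0.025,"y": 0,"z": 0,"rx": 0,"ry": 0,"rz": 0},{"x": 0.025,"y": 0,"z": 0,"rx": 0,"ry": 0,"rz": 0}]'

```text
time_s: 4.2
tool_pos: [0.469, -0.1215, 0.0332]
eef_rot: [-3.142, 0.0, 0.842]
wrist_force: [-1.7, -1.7, 0.1]
width: 0.0302
grasp_force: 0.5
```

>>> play_rows --motion '[{"x": 0.025,"y": 0,"z": 0,"rx": 0,"ry": 0,"rz": 0},{"x": 0.025,"y": 0,"z": 0,"rx": 0,"ry": 0,"rz": 0},{"x": 0.025,"y": 0,"z": 0,"rx": 0,"ry": 0,"rz": 0},{"x": 0.025,"y": 0,"z": 0,"rx": 0,"ry": 0,"rz": 0},{"x": 0.025,"y": 0,"z": 0,"rx": 0,"ry": 0,"rz": 0},{"x": 0.025,"y": 0,"z": 0,"rx": 0,"ry": 0,"rz": 0},{"x": 0,"y": 0,"z": 0,"rx": 0,"ry": 0,"rz": 0}]'

```text
time_s: 5.08
tool_pos: [0.4893, -0.0988, 0.0332]
eef_rot: [3.141, -0.0, 0.842]
wrist_force: [-0.4, 0.6, -0.9]
width: 0.03
grasp_force: 0.0
```

```bash
cat >> h.py <<'E'
SEAT=np.array([.5405,-.0418])
def disc(c,box,z=.04):
    p=camera_params(c); im=snapshot(c); hsv=cv2.cvtColor(im,cv2.COLOR_BGR2HSV)
    mk=cv2.inRange(hsv,(15,110,50),(28,255,255)); m=np.zeros_like(mk); x0,y0,x1,y1=box; m[y0:y1,x0:x1]=mk[y0:y1,x0:x1]
    cs=max(cv2.findContours(m,0,cv2.CHAIN_APPROX_NONE)[0],key=cv2.contourArea)
    P=np.array([onz(p,*q[0],z)[:2] for q in cs]); A=np.c_[2*P,np.ones(len(P))]; x=np.linalg.lstsq(A,(P**2).sum(1),rcond=None)[0]
    return im,x[:2],np.sqrt(x[2]+x[:2]@x[:2]),cv2.boundingRect(cs)
E
python3 - <<'E'
from h import *
im,D,r,b=disc('wrist',(240,60,400,300)); cv2.imwrite('pics/w3.png',im)
c,s=cur(); print(c,D,r,b,s['wrist_force'])
d=np.array([np.cos(.843),np.sin(.843)]);n=np.array([d[1],-d[0]])
print('disc rel seat along,lat',(D-SEAT)@d,(D-SEAT)@n,'tcp',(c[:2]-SEAT)@d,(c[:2]-SEAT)@n)
E
```

```text
[ 0.48906542 -0.09899892  0.0331569   0.84217368] [ 0.51148613 -0.07356579] 0.02749680347182337 (249, 160, 135, 134) [ 0.13815316 -0.11771074 -0.15618705]
disc rel seat along,lat -0.04301845019141777 -0.0005315515414118404 tcp -0.07692273618784896 -0.00035302058431824397
```

View pics/w3.png

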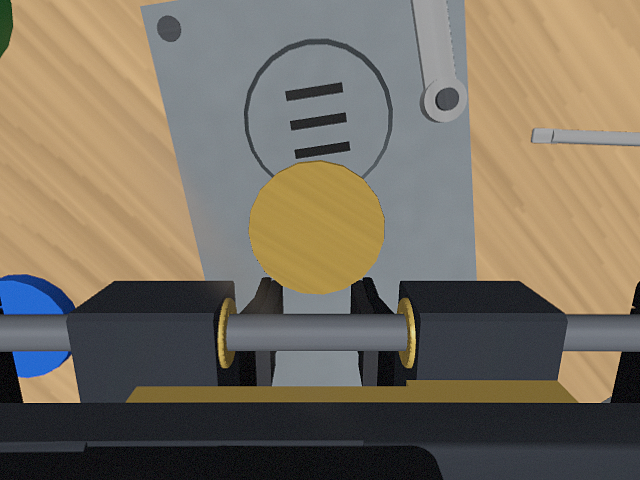

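```bash
python3 - <<'E'
from h import *
p=camera_params('wrist')
P=np.array([onz(p,*q,.03)[:2] for q in((246,118),(392,118),(319,39),(265,65),(373,66),(262,163),(373,166))])
A=np.c_[2*P,np.ones(len(P))]; x=np.linalg.lstsq(A,(P**2).sum(1),rcond=None)[0]
S=x[:2]; d=np.array([np.cos(.843),np.sin(.843)]);n=np.array([d[1],-d[0]])
print(S,np.sqrt(x[2]+S@S),'shift along,lat',(S-SEAT)@d,(S-SEAT)@n)
E
```

```text
[ 0.54104335 -0.0420622 ] 0.02921687579064231 shift along,lat 0.00016567901316382757 0.0005801064775534108
```

>>> play_rows --motion '[{"x": 0.025,"y": 0.002,"z": 0,"rx": 0,"ry": 0,"rz": 0},{"x": 0.025,"y": 0.002,"z": 0,"rx": 0,"ry": 0,"rz": 0},{"x": 0.025,"y": 0,"z": 0,"rx": 0,"ry": 0,"rz": 0},{"x": 0.025,"y": 0,"z": 0,"rx": 0,"ry": 0,"rz": 0},{"x": 0.025,"y": 0,"z": 0,"rx": 0,"ry": 0,"rz": 0},{"x": 0.025,"y": 0,"z": 0,"rx": 0,"ry": 0,"rz": 0},{"x": 0.02,"y": 0,"z": 0,"rx": 0,"ry": 0,"rz": 0},{"x": 0,"y": 0,"z": 0,"rx": 0,"ry": 0,"rz": 0}]'

```text
time_s: 6.12
tool_pos: [0.5125, -0.074, 0.0332]
eef_rot: [3.141, -0.0, 0.842]
wrist_force: [0.7, -0.3, -0.0]
width: 0.0302
grasp_force: 0.0
```

```bash
sed -i 's/^SEAT=.*/SEAT=np.array([.541,-.042])/' h.py; cat > st.py <<'E'
from h import *
im,D,r,b=disc('wrist',(200,60,440,300)); cv2.imwrite('pics/w.png',im)
c,s=cur(); print(c,D,r,b,s['wrist_force'])
d=np.array([np.cos(.843),np.sin(.843)]);n=np.array([d[1],-d[0]])
print('disc rel seat along,lat',(D-SEAT)@d,(D-SEAT)@n,'tcp',(c[:2]-SEAT)@d,(c[:2]-SEAT)@n)
E
python3 st.py
```

```text
[ 0.51231167 -0.07418636  0.03318925  0.84213336] [ 0.53537731 -0.04792065] 0.027338433640856766 (249, 158, 134, 134) [-0.09019796  1.13793518  0.46828144]
disc rel seat along,lat -0.0081609657755578 -0.0002595625968814788 tcp -0.0431159106709009 -8.713485275742207e-06
```

>>> play_rows --motion '[{"x": 0.012,"y": 0.001,"z": 0,"rx": 0,"ry": 0,"rz": 0},{"x": 0.012,"y": 0,"z": 0,"rx": 0,"ry": 0,"rz": 0},{"x": 0.01,"y": 0,"z": 0,"rx": 0,"ry": 0,"rz": 0},{"x": 0.007,"y": 0,"z": 0,"rx": 0,"ry": 0,"rz": 0},{"x": 0,"y": 0,"z": 0,"rx": 0,"ry": 0,"rz": 0}]'

```text
time_s: 6.8
tool_pos: [0.5179, -0.0683, 0.0332]
eef_rot: [3.141, -0.0, 0.842]
wrist_force: [0.2, -1.1, 0.0]
width: 0.0297
grasp_force: 0.0
```

```bash
python3 st.py
```

```text
[ 0.51787951 -0.06837982  0.03321202  0.84197072] [ 0.54028337 -0.04257414] 0.0268822311547316 (250, 161, 132, 132) [ 0.58937108 -0.22383201 -0.16097777]
disc rel seat along,lat -0.0009053949927611617 -0.00015313329165791216 tcp -0.03507664014707642 0.0002858076642875232
```

View pics/w.png

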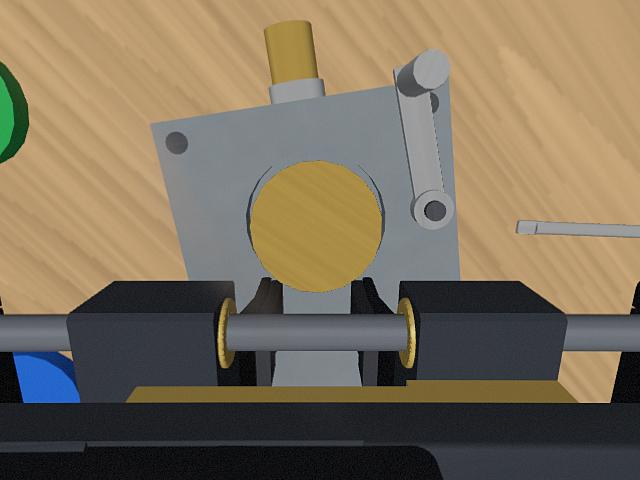

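>>> play_rows --motion '[{"x": 0.005,"y": 0,"z": 0,"rx": 0,"ry": 0,"rz": 0},{"x": 0.005,"y": 0,"z": 0,"rx": 0,"ry": 0,"rz": 0},{"x": 0,"y": 0,"z": 0,"rx": 0,"ry": 0,"rz": 0}]'

```text
time_s: 7.22
tool_pos: [0.5192, -0.0669, 0.0332]
eef_rot: [3.142, -0.0, 0.842]
wrist_force: [-0.7, 1.0, 0.2]
width: 0.0299
grasp_force: 0.0
```

```bash
python3 st.py
```

```text
[ 0.51912155 -0.06691909  0.03316789  0.84188739] [ 0.5415813 -0.0413537] 0.025861493111461197 (252, 164, 129, 126) [-0.453563    0.03470774  0.75116063]
disc rel seat along,lat 0.0008692497132382576 4.089317054638441e-06 tcp -0.033159754535591425 0.00024145568672694718
```

```bash
python3 - <<'E'
from h import *
d=np.array([np.cos(.843),np.sin(.843)]);n=np.array([d[1],-d[0]])
for z in(.03,):
    im,D,r,b=disc('wrist',(200,60,440,300),z); print(r,b,(D-SEAT)@d,(D-SEAT)@n)
cv2.imwrite('pics/w5.png',cv2.resize(im[130:310,220:420],(660,594),interpolation=cv2.INTER_CUBIC))
E
```

```text
0.027524044732524077 (252, 164, 129, 126) -0.0014935374895674264 -3.251767811382523e-05
```

View pics/w5.png

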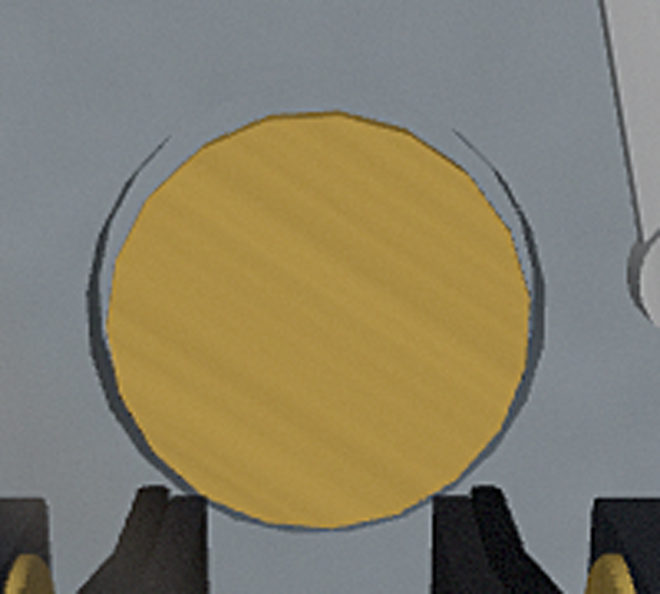

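The crop shows the disc down inside the recess. Its apparent radius fits a top face at z = 30 mm, and there is a dark gap round the rim at crop (90–545, 110–530). Next I raise the arm, shut the fingers and plan the swing behind the post.

>>> play_rows --motion '[{"x": -0.01,"y": 0,"z": 0,"rx": 0,"ry": 0,"rz": 0},{"x": 0,"y": 0,"z": -0.1,"rx": 0,"ry": 0,"rz": 0},{"x": 0,"y": 0,"z": -0.25,"rx": 0,"ry": 0,"rz": 0},{"x": 0,"y": 0,"z": 0,"rx": 0,"ry": 0,"rz": 0}]' --jaw 0

```text
time_s: 7.82
tool_pos: [0.52, -0.0689, 0.1064]
eef_rot: [3.138, -0.005, 0.841]
wrist_force: [0.6, 0.5, -0.3]
width: 0.0022
grasp_force: 0.0
```

```bash
cat >> h.py <<'E'
th=np.radians(-33.4);RH=np.array([[np.cos(th),-np.sin(th)],[np.sin(th),np.cos(th)]]);tH=np.array([.516,-.0797])
def kp(a,off,z):
    l=np.array([.048-.05*np.cos(a)+off*np.sin(a),.045+.05*np.sin(a)+off*np.cos(a)])
    return np.array([*(tH+RH@l),z,th+np.pi/2-a])
E
python3 - <<'E'
from h import *
c,s=cur(); print(c)
im,D,r,b=disc('wrist',(200,60,440,300),.03); print('disc',r,b,D-SEAT)
g=kp(1.5,.03,c[2])
plan(lambda u:c+(g-c)*u,12)
E
```

```text
[ 0.52002626 -0.06886455  0.10640295  0.84147054]
disc 0.02729171968193056 (267, 155, 90, 90) [-0.0013793  -0.00099516]
0 [0.04, 0.027, -0.0, 0.94]
1 [0.043, 0.021, -0.0, 0.94]
2 [0.045, 0.017, -0.0, 0.94]
3 [0.046, 0.012, -0.0, 0.94]
4 [0.048, 0.006, -0.0, 0.94]
5 [0.048, 0.001, -0.0, 0.94]
6 [0.048, -0.004, -0.0, 0.94]
7 [0.047, -0.01, -0.0, 0.94]
8 [0.046, -0.015, -0.0, 0.94]
9 [0.043, -0.02, -0.0, 0.94]
10 [0.041, -0.024, -0.0, 0.94]
11 [0.038, -0.03, -0.0, 0.94]
end [ 0.6315 -0.0396  0.1064 -0.5121]
```

>>> play_rows --motion '[{"x": 0.04,"y": 0.027,"z": 0,"rx": 0,"ry": 0,"rz": 0.94},{"x": 0.043,"y": 0.021,"z": 0,"rx": 0,"ry": 0,"rz": 0.94},{"x": 0.045,"y": 0.017,"z": 0,"rx": 0,"ry": 0,"rz": 0.94},{"x": 0.046,"y": 0.012,"z": 0,"rx": 0,"ry": 0,"rz": 0.94},{"x": 0.048,"y": 0.006,"z": 0,"rx": 0,"ry": 0,"rz": 0.94},{"x": 0.048,"y": 0.001,"z": 0,"rx": 0,"ry": 0,"rz": 0.94}]'

```text
time_s: 8.62
tool_pos: [0.5729, -0.0537, 0.1018]
eef_rot: [3.142, 0.002, 0.161]
wrist_force: [-0.7, -0.6, 0.0]
width: 0.0006
grasp_force: 0.0
```

>>> play_rows --motion '[{"x": 0.048,"y": -0.004,"z": 0,"rx": 0,"ry": 0,"rz": 0.94},{"x": 0.047,"y": -0.01,"z": 0,"rx": 0,"ry": 0,"rz": 0.94},{"x": 0.046,"y": -0.015,"z": 0,"rx": 0,"ry": 0,"rz": 0.94},{"x": 0.043,"y": -0.02,"z": 0,"rx": 0,"ry": 0,"rz": 0.94},{"x": 0.041,"y": -0.024,"z": 0,"rx": 0,"ry": 0,"rz": 0.94},{"x": 0.038,"y": -0.03,"z": 0,"rx": 0,"ry": 0,"rz": 0.94},{"x": 0,"y": 0,"z": 0,"rx": 0,"ry": 0,"rz": 0},{"x": 0,"y": 0,"z": 0,"rx": 0,"ry": 0,"rz": 0}]'

```text
time_s: 9.62
tool_pos: [0.6284, -0.0394, 0.1024]
eef_rot: [3.141, 0.001, -0.51]
wrist_force: [0.2, -0.6, 0.4]
width: 0.0002
grasp_force: 0.0
```

```bash
python3 - <<'E'
from h import *
c,s=cur(); g=kp(1.5,.03,.046); print(c,g,s['q'],s['wrist_force'])
print('tool-frame corr (units)',Ry(c[3]).T@(g-c)[:2]/.2,(c-g)[2]/.2,-(g-c)[3]/.12)
plan(lambda u:kp(1.5,.03-.0145*min(1,4*u),.046) if u<=.25 else kp(1.5-1.46*(u-.25)/.75,.0155,.046),20)
a=snapshot('side'); cv2.imwrite('pics/s2.png',cv2.resize(a[180:340,230:450],(770,560),interpolation=cv2.INTER_CUBIC))
E
```

```text
[ 0.62841052 -0.03942653  0.10237711 -0.50964239] [ 0.63149756 -0.03967153  0.046      -0.51214364] [-0.67418621  0.51075767  0.88685158  1.69045922 -0.42765384  1.14856461
 -1.75020288] [ 0.17367516 -0.60644479  0.35140059]
tool-frame corr (units) [ 0.01407129 -0.00646098] 0.28188554720491266 0.02084378276367612
0 [-0.015, 0.0, -0.0, -0.0]
1 [-0.014, -0.0, -0.0, -0.0]
2 [-0.015, 0.0, -0.0, -0.0]
3 [-0.014, -0.0, -0.0, -0.0]
4 [-0.015, 0.0, -0.0, -0.0]
5 [-0.024, -0.006, -0.0, -0.811]
6 [-0.025, -0.007, -0.0, -0.811]
7 [-0.024, -0.006, -0.0, -0.811]
8 [-0.025, -0.006, -0.0, -0.811]
9 [-0.025, -0.007, -0.0, -0.812]
10 [-0.024, -0.006, -0.0, -0.811]
11 [-0.025, -0.007, -0.0, -0.811]
12 [-0.025, -0.006, -0.0, -0.811]
13 [-0.024, -0.006, -0.0, -0.811]
14 [-0.025, -0.007, -0.0, -0.811]
15 [-0.025, -0.006, -0.0, -0.811]
16 [-0.024, -0.006, -0.0, -0.811]
17 [-0.025, -0.007, -0.0, -0.811]
18 [-0.025, -0.006, -0.0, -0.812]
19 [-0.024, -0.006, -0.0, -0.811]
end [ 0.5494 -0.0268  0.046   0.9479]
```

View pics/s2.png

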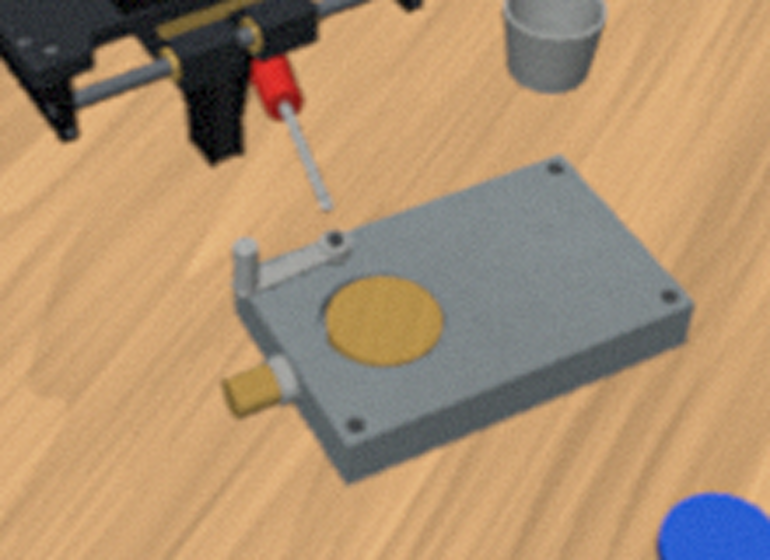

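The side view shows the disc at (383,320) lying flush in the recess, and the post at (245,265) still open. The fingers hang beyond the post with clear space under them. I lower them behind the post.

>>> play_rows --motion '[{"x": 0.014,"y": -0.006,"z": 0.1,"rx": 0,"ry": 0,"rz": 0.02},{"x": 0,"y": 0,"z": 0.1,"rx": 0,"ry": 0,"rz": 0},{"x": 0,"y": 0,"z": 0.08,"rx": 0,"ry": 0,"rz": 0},{"x": 0,"y": 0,"z": 0,"rx": 0,"ry": 0,"rz": 0},{"x": 0,"y": 0,"z": 0,"rx": 0,"ry": 0,"rz": 0}]'

```text
time_s: 10.3
tool_pos: [0.6324, -0.0397, 0.0474]
eef_rot: [3.142, -0.0, -0.514]
wrist_force: [-0.4, -0.1, -0.2]
width: 0.0007
grasp_force: 0.0
```

```bash
python3 - <<'E'
from h import *
c,s=cur(); g=kp(1.5,.03,.046); print(c,g)
print('tool-frame corr (units)',Ry(c[3]).T@(g-c)[:2]/.2,(c-g)[2]/.2,-(g-c)[3]/.12)
E
```

```text
[ 0.63240032 -0.03967508  0.04741819 -0.51429549] [ 0.63149756 -0.03967153  0.046      -0.51214364]
tool-frame corr (units) [-0.00393863  0.00220497] 0.007090946215396292 -0.017932030235410606
```

>>> play_rows --motion '[{"x": -0.018,"y": 0.002,"z": 0,"rx": 0,"ry": 0,"rz": -0.02},{"x": -0.02,"y": 0,"z": 0,"rx": 0,"ry": 0,"rz": 0},{"x": -0.02,"y": 0,"z": 0,"rx": 0,"ry": 0,"rz": 0},{"x": -0.018,"y": 0,"z": 0,"rx": 0,"ry": 0,"rz": 0},{"x": -0.024,"y": -0.006,"z": 0,"rx": 0,"ry": 0,"rz": -0.81},{"x": -0.025,"y": -0.007,"z": 0,"rx": 0,"ry": 0,"rz": -0.81},{"x": -0.024,"y": -0.006,"z": 0,"rx": 0,"ry": 0,"rz": -0.81},{"x": -0.025,"y": -0.006,"z": 0,"rx": 0,"ry": 0,"rz": -0.81}]'

```text
time_s: 11.3
tool_pos: [0.6023, -0.0205, 0.0473]
eef_rot: [3.142, -0.001, -0.12]
wrist_force: [0.4, 0.5, -0.4]
width: 0.0003
grasp_force: 0.4
```

>>> play_rows --motion '[{"x": -0.025,"y": -0.007,"z": 0,"rx": 0,"ry": 0,"rz": -0.81},{"x": -0.024,"y": -0.006,"z": 0,"rx": 0,"ry": 0,"rz": -0.81},{"x": -0.025,"y": -0.007,"z": 0,"rx": 0,"ry": 0,"rz": -0.81},{"x": -0.025,"y": -0.006,"z": 0,"rx": 0,"ry": 0,"rz": -0.81},{"x": 0,"y": 0,"z": 0,"rx": 0,"ry": 0,"rz": 0},{"x": 0,"y": 0,"z": 0,"rx": 0,"ry": 0,"rz": 0}]'

```text
time_s: 12.05
tool_pos: [0.5826, -0.016, 0.0472]
eef_rot: [-3.142, -0.0, 0.264]
wrist_force: [0.5, 0.0, -0.2]
width: 0.0003
grasp_force: 0.0
```

```bash
cat > k.py <<'E'
from h import *
c,s=cur(); print(c,s['wrist_force'])
a=th+np.pi/2-c[3]; g=kp(a,.0155,.047); print('a',a,'corr',Ry(c[3]).T@(g-c)[:2]/.2)
# steel-bright mask near the predicted post top in both fixed views, for the keeper angle
for v in('top','side'):
    im=snapshot(v); cv2.imwrite(f'pics/k_{v}.png',im)
    hsv=cv2.cvtColor(im,cv2.COLOR_BGR2HSV); m=((hsv[...,1]<25)&(hsv[...,2]>135)).astype(np.uint8)
    n,l,st,ce=cv2.connectedComponentsWithStats(m)
    for k in range(1,n):
        if st[k,4]>8:
            P=onz(v,*ce[k],.05)[:2]; L=RH.T@(P-tH)
            if abs(L[0])<.09 and abs(L[1])<.13: print(v,st[k],L.round(4))
E
python3 k.py
```

```text
[ 0.58263723 -0.01599161  0.04722152  0.26370725] [ 0.53263589  0.04320862 -0.16692414]
a 0.7241491096096728 corr [0.00033925 0.00139435]
side [ 312  225  116   81 3651] [-0.0205 -0.0013]
side [307 282   8  11  51] [-0.0255  0.1086]
```

>>> play_rows --motion '[{"x": -0.025,"y": -0.005,"z": 0,"rx": 0,"ry": 0,"rz": -0.81},{"x": -0.024,"y": -0.006,"z": 0,"rx": 0,"ry": 0,"rz": -0.81},{"x": -0.025,"y": -0.007,"z": 0,"rx": 0,"ry": 0,"rz": -0.81},{"x": -0.025,"y": -0.006,"z": 0,"rx": 0,"ry": 0,"rz": -0.81},{"x": -0.024,"y": -0.006,"z": 0,"rx": 0,"ry": 0,"rz": -0.81},{"x": -0.025,"y": -0.007,"z": 0,"rx": 0,"ry": 0,"rz": -0.81},{"x": -0.024,"y": -0.006,"z": 0,"rx": 0,"ry": 0,"rz": -0.81},{"x": 0,"y": 0,"z": 0,"rx": 0,"ry": 0,"rz": 0}]'

```text
time_s: 13.15
tool_pos: [0.5493, -0.0269, 0.0472]
eef_rot: [-3.141, 0.0, 0.944]
wrist_force: [0.3, 0.5, -1.4]
width: 0.0006
grasp_force: 0.0
```

```bash
python3 k.py
```

```text
[ 0.54928014 -0.02694687  0.04716873  0.94446967] [ 0.34887997  0.45849002 -1.37958017]
a 0.0433866892234025 corr [ 0.00145899 -0.00018815]
side [ 297  225  131   82 2852] [-0.0297  0.0082]
side [306 282   9  11  52] [-0.025   0.1085]
```

>>> play_rows --motion '[{"x": -0.005,"y": 0,"z": 0,"rx": 0,"ry": 0,"rz": 0},{"x": -0.005,"y": 0,"z": 0,"rx": 0,"ry": 0,"rz": 0},{"x": 0,"y": 0,"z": 0,"rx": 0,"ry": 0,"rz": 0}]'

```text
time_s: 13.62
tool_pos: [0.5482, -0.0282, 0.0471]
eef_rot: [-3.142, -0.0, 0.946]
wrist_force: [0.0, 1.0, 0.2]
width: 0.0004
grasp_force: 0.3
```

>>> play_rows --motion '[{"x": -0.005,"y": 0,"z": 0,"rx": 0,"ry": 0,"rz": 0},{"x": 0,"y": 0,"z": 0,"rx": 0,"ry": 0,"rz": 0}]'

```text
time_s: 13.88
tool_pos: [0.5481, -0.0285, 0.0472]
eef_rot: [3.141, -0.001, 0.947]
wrist_force: [3.3, 4.1, -2.5]
width: 0.0005
grasp_force: 2.5
```

The stop is felt: about 5 N, and the fingers hardly moved. I back off along +x and then raise.

>>> play_rows --motion '[{"x": 0.03,"y": 0,"z": 0,"rx": 0,"ry": 0,"rz": 0},{"x": 0.06,"y": 0,"z": 0,"rx": 0,"ry": 0,"rz": 0},{"x": 0.1,"y": 0,"z": -0.1,"rx": 0,"ry": 0,"rz": 0},{"x": 0.15,"y": 0,"z": -0.2,"rx": 0,"ry": 0,"rz": 0},{"x": 0.2,"y": 0,"z": -0.25,"rx": 0,"ry": 0,"rz": 0},{"x": 0.2,"y": 0,"z": -0.2,"rx": 0,"ry": 0,"rz": 0},{"x": 0,"y": 0,"z": 0,"rx": 0,"ry": 0,"rz": 0},{"x": 0,"y": 0,"z": 0,"rx": 0,"ry": 0,"rz": 0}]'

```text
time_s: 14.88
tool_pos: [0.6332, 0.0898, 0.1951]
eef_rot: [-3.141, 0.002, 0.946]
wrist_force: [-0.4, -2.0, -0.6]
width: 0.0008
grasp_force: 0.0
```

```bash
python3 - <<'E'
from h import *
c,s=cur(); print(c,s['wrist_force'],s['time_s'])
im0=cv2.imread('pics/side.png'); 
for v in('side','top'):
    im=snapshot(v); o=cv2.imread(f'pics/{v}.png')
    hsv=cv2.cvtColor(im,cv2.COLOR_BGR2HSV); bronze=cv2.inRange(hsv,(15,110,50),(28,255,255))
    f=lambda l,z: pix(v,[*(tH+RH@np.array(l)),z])
    # pixels of the seat zone, in housing frame, that are not bronze and not housing
    g=np.array([[('B' if bronze[tuple(np.round(f((x/1000,y/1000),.035)).astype(int)[::-1])] else '.') for x in range(-36,60,4)] for y in range(81,8,-4)])
    print(v); print('\n'.join(''.join(r) for r in g))
    for a in (0,.1,.2,.4): print(a,f((.048-.05*np.cos(a),.045+.05*np.sin(a)),.063).round(1))
    d=cv2.absdiff(im,o).max(2); 
    for n,P in(('tin',(.558,-.289,.03)),('drv',(.68,-.185,.015)),('drvend',(.715,-.22,.02)),('spray',(.368,-.30,.08))):
        u,w=pix(v,P).astype(int); print(n,(u,w),d[max(0,w-12):w+12,max(0,u-12):u+12].mean() if 0<=u<640 and 0<=w<480 else None)
E
```

```text
[0.63318182 0.08979103 0.19508468 0.94625281] [-0.43693943 -2.00034623 -0.57935288] 14.875
side
........................
........................
......BBBB..............
....BBBBBBBBB...........
...BBBBBBBBBBB..........
..BBBBBBBBBBBB..........
..BBBBBBBBBBBBB.........
.BBBBBBBB.BBBB..........
..BBBBB.................
..BBBBB.................
..BBBBB.................
..BBBBBBBB..............
..BBBBBBBBB.............
...BBBBBBBBBB...........
....BBBBBBBBB...........
......BBBBB.............
........................
........................
........................
0 [339.9 257.8]
0.1 [337.1 258.7]
0.2 [334.2 259.4]
0.4 [328.1 260.1]
tin (np.int64(389), np.int64(187)) 11.932291666666666
drv (np.int64(310), np.int64(202)) 15.640625
drvend (np.int64(304), np.int64(185)) 16.45138888888889
spray (np.int64(489), np.int64(195)) 11.305555555555555
top
........................
........................
........................
.........B..............
.....BBBBBBBB...........
....BBBBBBBBBB..........
...BBBBBBBBBBBB.........
...BBBBBBBBBBBB.........
..BBBBB.................
..BBBBB.................
...BBBB.................
...BBBB.BB.B............
...BBBBBBBBBBBB.........
...BBBBBBBBBBBB.........
....BBBBBBBBBBB.........
.....BBBBBBBB...........
......BBBB..............
........................
........................
0 [326.4 247.7]
0.1 [324.4 246.3]
0.2 [322.5 244.7]
0.4 [319.2 240.9]
tin (np.int64(446), np.int64(237)) 20.31076388888889
drv (np.int64(393), np.int64(181)) 26.756944444444443
drvend (np.int64(409), np.int64(163)) 27.32465277777778
spray (np.int64(462), np.int64(332)) 22.17534722222222
```

The arm lies straight across the middle of the disc along the housing's -x, and the bronze circle sits centred in the recess. The spray can, screwdriver and tin were never approached. I'm handing in.

```bash
python3 -c "
from plant import arm; print(arm.job_done())"
```

```text
the job is handed in; nothing more can be done
None
```

The job is handed in: the bronze disc was pushed into the recess and lies flush, the keeper is home against its stop across it, and the spray can, screwdriver and tin were never approached; the interface gave no verdict.

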